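# Prop and press a stone facing tile

### The arm

A 6-joint arm with a two-finger parallel gripper is mounted at the origin on the work surface. World frame = base frame: x ahead of the robot, y to its left, z up, the work surface at z = 0. Lengths are in m, angles in degrees, forces in N, time in s.
With the tool pointing down it reaches from about 0.35 to 0.875 m from the base axis. Payload 4.2 kg.
Tool frame: the origin (TCP) lies between the finger pads; the fingertips stand 14 mm ahead of it and the grasp point (between the pads) lies 5 mm behind it; z points along the fingers, y is the line along which they close (so a half turn about z gives the same grasp; the last joint's range is limited). The gripper opens to 87 mm and grips with 3 to 60 N. Pads are 19 mm wide; open, the fingers measure 117 mm over their backs; the gripper's body (75 mm by 190 mm) begins 51 mm behind the grasp point.
Start: joints at [-52.105, 22.042, 0.453, 0, -68.411, -14.817], TCP at [0.245, -0.575, 0.237] pointing down, gripper open.
Joint ranges: [-179.83, 179.83], [-69.29, 118.12], [-61.27, 80.66], [-181.25, 117.63], [-171.15, -9.14], [-177.46, 177.46]. Speed limits (degrees/s): [159.86, 159.86, 180, 180, 180, 180].

### API

Orientations are given as a 3x3 rotation matrix whose columns are the frame's x, y, z axes.
In Python, from station import * gives the robot as it stands. The module is installed in compiled form; this text tells all that it offers.
- The arm moves only by the tool play_rows, never from a script. Its argument "steps" is a list of rows, each an object of numbers: "ax", "ay", "az": the turn, a rotation vector about the tool's x, y, z in degrees; "dx", "dy", "dz": the shift along the tool's x, y, z in mm; "claw": the finger opening in mm, from 0 to 87. A call has 1 to 20 rows; each row shifts and turns the commanded pose from where the row before left it, along the tool's axes as they then stand; what a row does not reach is not made up. A row lasts 1/10 s, in which the tool goes at most 50 mm and 8.59 degrees, less where a joint would pass 70% of its speed; a pose out of reach is approached as far as the arm can. A call with a gripper value outside its range is refused whole. The fingers move at their own pace and stop on an object; the grip force is fixed at half the most. Time passes only in rows, so rows that do not move let the fingers close. It gives the time, the measured TCP pose, the force, the opening and the grip force at its end, in the units of the state.
- sense(): the state, without advancing time (a new reading comes with each control period).
- capture(name): name is "side" or "top" or "wrist"; returns a dict with "frame" (384x512x3 uint8, blue, green, red), "range_z" (384x512 float32, m along the optical axis (not along the pixel's ray), 0 where there is no reading), "fx", "fy", "cx", "cy" (pixels), "k1" (the pictures are not rectified: a ray, as slopes to the right and down, at radius r is drawn at 1 + k1 r^2 times it, then the intrinsics apply), "xyz" and "rotation" of the camera in the world. Camera axes: x right, y down, z forward; pixel columns grow to the right and rows downward; lengths in m; the calibration is good to about 2 mm. A picture is of the moment at which its call begins.
- finish_job(): hands the job in; it is judged then, once.
The state is a dict: "time_s": time; "joints": joint angles; "joint_velocities": joint speeds; "effort": joint torques, N m; "tcp_pos": TCP position; "ee_rot": TCP orientation; "wrist_force": force on the tool from outside, world axes, zero at the start; "moment": the same for the moment, N m; "gripper_width": opening from 0.0 (shut) to 1.0 (fully open); "gripper_force": force on a finger pad.
Only numpy, scipy, OpenCV 4.12 (cv2) and the standard library are available. Lean on these libraries where they do the work, as an engineer would, in place of code of your own. Each camera call takes 0.05 s, during which the arm holds its last target. There are 200 camera calls.

### The job

On the gluing jig a stone tile has tipped back from the wooden panel it is being bonded to: push it upright and flush against the panel, between its two finished neighbours. Then stand the loose wooden spacer fully down in the notch behind the tile that is deep enough to take it, let go of it, and finish with the fingers pressing on the back of the tile, firmly but not hard, so that it is held flush against the panel: the program ends while still pressing. Leave the other things on the bench where they are.

Things in the scene. Friction and masses are not known exactly. Their poses are not given: they have to be found in the camera images.
- jig: Fixed gluing jig: plywood base board 12 mm thick on the bench, x -85 to +40 mm, y +-125 mm. Origin at bench level below the middle of the panel's front face; x square to the panel and away from the robot, z up. Two finished tiles, fixed, stand on it against the panel at y = +-75 to +-117 mm, 14 mm thick, 46 mm tall. Jig, panel and blocks share one yaw.
- panel: Upright dark wooden panel fixed on the base board, 240 mm long (y), 12 mm thick, 40 mm tall. Origin at the middle of the foot of its front face, on top of the base board (12 mm above the bench). The front face is the plane x = 0 and the tile belongs on its -x side; x points into the panel, z up.
- tile: Loose stone tile, 14 (its x) x 130 (y) x 46 mm tall (z), 0.23 kg. Origin: centre of its foot. At first it leans back 26 degrees on the stop blocks (top to -x), foot 1 mm short of the panel. Flush: origin at x -7, z 0 mm of the panel; upright it stands by itself. A push of 8 to 20 N low on its back seats it. Fingers reach its back through the 52 mm wide window between the blocks (panel y = 0).
- block_deep: Fixed stop block with the deep notch, 30 (x) x 56 (y) x 28 mm tall, on the base board at y = +54 or -54 mm of the panel (varies). Origin at base-board top, middle of its front face, 29 mm before the panel; body x 0 to -30 mm. Notch open above and towards the tile, 38 wide (centred), 17 deep. With the tile flush the gap is 32 mm, its centre at x -1, y 0 mm.
- block_shallow: The other stop block, same outside, origin and axes, on the other side; its notch is only 5 mm deep, so with the tile flush the gap is 20 mm and the spacer does not go in.
- spacer: Loose wooden spacer standing on the bench at the start, to the left or the right of the jig: upright block 26 mm (its x) x 32 mm (its y) x 60 mm tall, about 70 g. Origin at the centre of its underside. In the notch its x must lie along the panel's x (either way round).
- jar: Bystander: amber glass jar, 48 mm across, 70 mm tall, on the other side of the jig from the spacer. Origin under its centre.
- bowl: Bystander: small brass bowl, 80 mm across, 35 mm tall. Origin under its centre.
- hammer: Bystander: hammer lying on the bench, 220 mm long (along its x).
- bangle: Bystander: steel bangle lying flat, 68 mm across, 12 mm tall. Origin under its centre.
- anvil: Bystander: steel bench block, 70 x 70 x 30 mm. Origin under its centre.
- cup: Bystander: blue ceramic cup, 70 mm across, 75 mm tall. Origin under its centre.
- ringbox: Bystander: blue ring box 55 x 55 x 40 mm. Origin under its centre.
Mind the look-alikes: they are no part of the job. What is shaped like the spacer but yellow is not meant. Of the things shaped like the tile, the marble one is meant.

How it is judged:
By the outcome, as a careful person would: the job done as asked, in the order asked, and still so for the second after the job is handed in, while the arm keeps its last pose, push and grip.
It also fails if it takes over 72 s, if anything falls off the work surface, if the arm or the gripper's body presses on something with over 40 N, if the wrist force passes 120 N, or if a joint passes its speed limit or range.

## Working session

There is one attempt and no reset: what is moved stays moved. The work goes in short steps, Python scripts to look and compute and a tool call to move; the robot and the scene stay as the last step left them, time stands still between calls to the robot, and variables do not carry over. Pictures are saved under pics/ and viewed, at most 10 in all, crops included, and the job is handed in when it is done.

Besides the shell and the picture viewer there is one more tool, called by a JSON object that holds its "name" and its "arguments". play_rows: Moves the arm, as the interface text tells. Its arguments: {"type":"object","properties":{"steps":{"type":"array"}},"required":["steps"]}

```bash
mkdir -p pics; cat > h.py <<'E'
from station import *
import numpy as np, cv2
def pts(c):
    h,w=c["range_z"].shape
    u,v=np.meshgrid(np.arange(w),np.arange(h))
    K=np.array([[c["fx"],0,c["cx"]],[0,c["fy"],c["cy"]],[0,0,1.]])
    # drawn = ray*(1+k1 r^2)
    p=np.stack([u,v],-1).reshape(-1,1,2).astype(float)
    n=cv2.undistortPoints(p,K,np.array([c["k1"],0,0,0.])).reshape(h,w,2)
    z=c["range_z"][...,None]
    P=np.concatenate([n*z,z],-1)@np.array(c["rotation"]).T+np.array(c["xyz"])
    P[c["range_z"]==0]=np.nan
    return P
E
python3 - <<'E'
from h import *
for n in ("top","side"):
    c=capture(n); np.save(n+"_p.npy",pts(c)); cv2.imwrite(f"pics/{n}0.png",c["frame"]); np.save(n+"_f.npy",c["frame"])
    print(n,c["xyz"],np.round(c["rotation"],3).tolist(),c["fx"],c["k1"])
print(sense())
E
```

```text
top [0.43704206 0.04607492 1.05495056] [[-0.023, -0.993, 0.114], [-1.0, 0.021, -0.015], [0.012, -0.114, -0.993]] 382.02205824911925 -0.05829628817098141
side [0.54591124 0.83135974 0.7986809 ] [[-0.999, -0.017, 0.032], [-0.035, 0.684, -0.729], [-0.01, -0.729, -0.684]] 463.3477888204894 -0.05089150239555677
{'time_s': 0.1, 'joints': array([-5.21038808e+01,  2.20869438e+01,  3.87167907e-01, -2.39681062e-02,
       -6.84106935e+01, -1.48163334e+01]), 'joint_velocities': array([-0.05232523, -0.09984029,  0.17517632,  0.16430759,  0.05443343,
        0.14600476]), 'effort': array([-3.50821638e-04, -3.91689956e+01,  1.87935573e+01,  4.23190176e+00,
        1.34882599e-02, -8.19045908e-05]), 'tcp_pos': array([ 0.2448176 , -0.57450316,  0.23556325]), 'ee_rot': array([[-9.20020282e-01, -3.91869762e-01, -8.77303387e-04],
       [-3.91870727e-01,  9.20018606e-01,  1.76037410e-03],
       [ 1.17298060e-04,  1.96336939e-03, -9.99998066e-01]]), 'wrist_force': array([ 0.66311625, -0.5383489 , -0.37135628]), 'moment': array([ 0.0188895 , -0.0468956 ,  0.02063924]), 'gripper_force': 0.0, 'gripper_width': 0.9967456549960927}
```

View pics/top0.png

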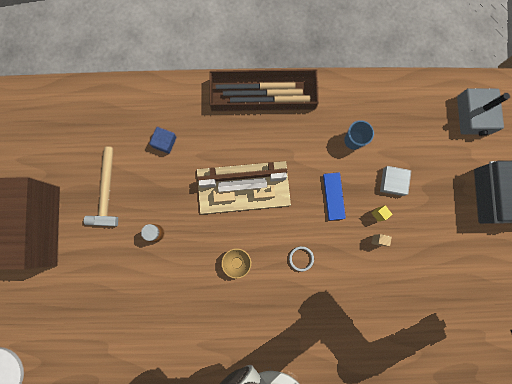

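View pics/side0.png

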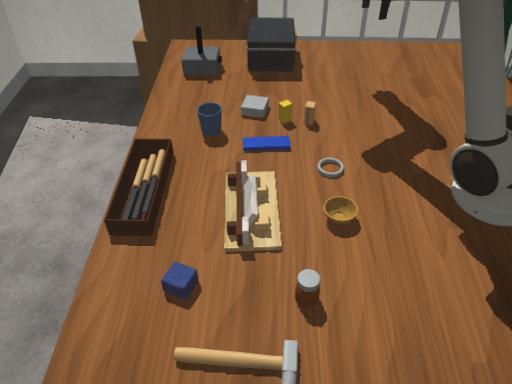

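Spacer candidates: yellow block at top (383,213), which is excluded, and the wood-coloured block at (382,240), which fits. Tile candidates: the blue bar at top (334,196), and the marble tile on the jig at (243,185), which fits. I'll confirm both in an enlarged crop and measure.

```bash
python3 - <<'E'
from h import *
f=np.load("top_f.npy");P=np.load("top_p.npy")
a=cv2.resize(f[155:220,190:300],None,fx=5,fy=5,interpolation=2)
b=cv2.resize(f[195:255,360:410],None,fx=5,fy=5,interpolation=2)
g=np.load("side_f.npy"); d=cv2.resize(g[155:255,215:290],None,fx=5,fy=5,interpolation=2)
W=np.zeros((600,800,3),np.uint8); W[:325,:550]=a; W[300:600,550:800]=b
d=cv2.resize(g[160:255,215:290],None,fx=2.85,fy=2.85,interpolation=2);W[327:327+d.shape[0],:d.shape[1]]=d
d=cv2.resize(g[90:130,270:325],None,fx=5,fy=5,interpolation=2);W[350:350+d.shape[0],250:250+d.shape[1]]=d
cv2.imwrite("pics/crop1.png",W)
np.set_printoptions(precision=4,suppress=True)
def rect(P,m,n):
    q=P[m][:,:2].astype(np.float32); r=cv2.minAreaRect(q*1000); print(n,len(q),np.round(r[0],1),np.round(r[1],1),round(r[2],1),"z",np.nanpercentile(P[m][:,2],[5,50,95]))
S=np.load("side_p.npy")
for Q,nm in((P,"top"),(S,"side")):
    z=Q[...,2]
    X,Y=Q[...,0],Q[...,1]
    box=lambda x0,x1,y0,y1:(X>x0)&(X<x1)&(Y>y0)&(Y<y1)
    u=P[240,382];rect(Q,box(u[0]-.05,u[0]+.04,u[1]-.05,u[1]+.05)&(z>.052)&(z<.068),nm+" spacer top")
    u=P[185,243];J=box(u[0]-.1,u[0]+.1,u[1]-.16,u[1]+.16)
    rect(Q,J&(z>.006),nm+" jig all"); rect(Q,J&(z>.006)&(z<.018),nm+" board");rect(Q,J&(z>.047)&(z<.0545),nm+" panel")
    rect(Q,J&(z>.0555),nm+" neigh");rect(Q,J&(z>.035)&(z<.0435),nm+" blocks")
    print(u)
E
```

```text
top spacer top 129 [ 440.2 -307.2] [33.5 26. ] 76.6 z [0.0554 0.0587 0.0616]
top jig all 4051 [611.8  62.3] [157.1 250.7] 4.2 z [0.0085 0.0132 0.0562]
top board 2358 [611.8  62.3] [157.1 250.7] 4.2 z [0.008  0.0111 0.0144]
top panel 541 [607.   62.5] [ 47.5 238.8] 4.2 z [0.0482 0.0516 0.0541]
top neigh 263 [602.8  61.2] [ 37.1 231.9] 3.2 z [0.0557 0.0573 0.0597]
top blocks 507 [605.7  64.3] [ 94.2 234.7] 4.0 z [0.036  0.0393 0.0426]
[0.5932 0.0608 0.059 ]
side spacer top 79 [ 443.3 -306.9] [38.2 26.4] 75.6 z [0.0546 0.0601 0.063 ]
side jig all 4154 [595.4  61.7] [125.1 254.5] 4.1 z [0.0104 0.0156 0.0576]
side board 2161 [595.4  61.7] [125.1 254.5] 4.1 z [0.0098 0.0124 0.0154]
side panel 486 [605.6  62.7] [ 45.8 238.9] 3.9 z [0.0486 0.0522 0.0542]
side neigh 350 [605.   62.2] [ 44.6 238.2] 2.9 z [0.0559 0.058  0.0606]
side blocks 582 [603.8  78.5] [ 92.3 210.9] 3.9 z [0.036  0.0401 0.043 ]
[0.5932 0.0608 0.059 ]
```

View pics/crop1.png

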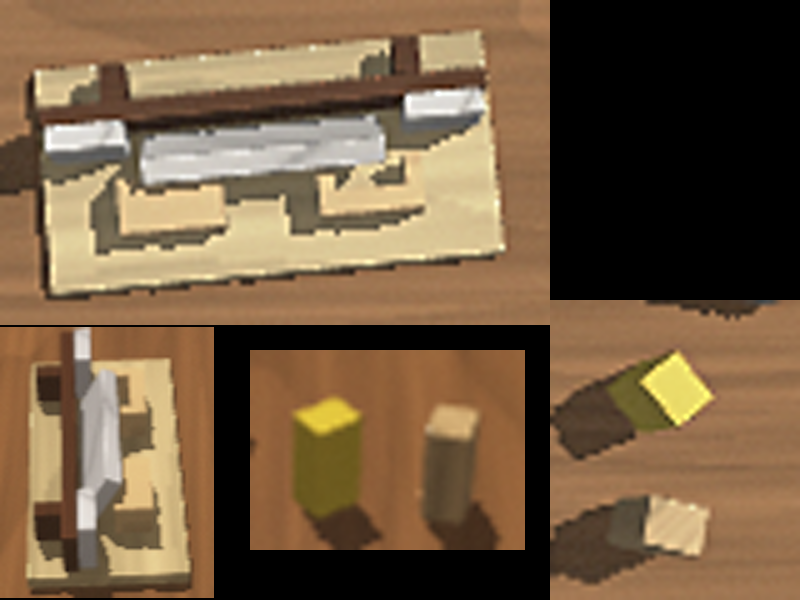

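Crop: the spacer is the wood-grained block (bottom right, about (677,525)), the other one is plain yellow. The marble tile leans on the blocks, and the deep notch is in the block on the image right (-y), at about (375,180). Jig yaw is about 4.1° with its origin near (0.618, 0.063). The spacer is at (0.441,-0.307), yaw -13.4°.

First I turn the tool to the jig axes and go above the window for a wrist view.

{"name": "play_rows", "arguments": {"steps": [{"az":6.3,"claw":0},{"az":6.3,"claw":0},{"az":6.4,"claw":0},{"dx":-10,"dy":17,"claw":0},{"dx":-20,"dy":34,"claw":0},{"dx":-20,"dy":34,"claw":0},{"dx":-22,"dy":37,"claw":0},{"dx":-22,"dy":37,"claw":0},{"dx":-22,"dy":37,"claw":0},{"dx":-22,"dy":37,"claw":0},{"dx":-22,"dy":37,"claw":0},{"dx":-22,"dy":37,"claw":0},{"dx":-22,"dy":37,"claw":0},{"dx":-22,"dy":37,"claw":0},{"dx":-22,"dy":37,"claw":0},{"dx":-22,"dy":37,"claw":0},{"dx":-22,"dy":37,"claw":0},{"dx":-22,"dy":37,"claw":0},{"dx":-22,"dy":37,"claw":0},{"dx":-21,"dy":43,"claw":0}]}}

```text
invalid input at $.steps[0]: expected keys ax, ay, az, dx, dy, dz, claw
```

```bash
python3 - <<'E'
from h import *
np.set_printoptions(precision=4,suppress=True)
c=capture("wrist"); s=sense(); P=pts(c); np.save("w_p.npy",P); np.save("w_f.npy",c["frame"]); cv2.imwrite("pics/w1.png",c["frame"])
print(s["tcp_pos"],s["ee_rot"],c["xyz"],s["time_s"],s["gripper_width"])
E
```

```text
[ 0.2448 -0.5746  0.2357] [[-0.92   -0.3919 -0.0007]
 [-0.3919  0.92    0.0014]
 [ 0.0001  0.0016 -1.    ]] [ 0.182 -0.603  0.385] 0.15 0.9957778228891115
```

View pics/w1.png

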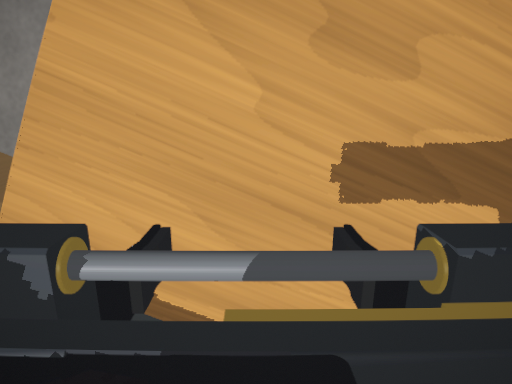

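The tool needs all keys in each row. The wrist camera looks from the tool's +x side, with the fingers at the bottom of the picture (row > 225). So I'll stand a little beyond the panel to see the jig.

{"name": "play_rows", "arguments": {"steps": [{"ax":0,"ay":0,"az":6.3,"dx":0,"dy":0,"dz":0,"claw":0},{"ax":0,"ay":0,"az":6.3,"dx":0,"dy":0,"dz":0,"claw":0},{"ax":0,"ay":0,"az":6.4,"dx":0,"dy":0,"dz":0,"claw":0},{"ax":0,"ay":0,"az":0,"dx":-14,"dy":20,"dz":0,"claw":0},{"ax":0,"ay":0,"az":0,"dx":-28,"dy":37,"dz":0,"claw":0},{"ax":0,"ay":0,"az":0,"dx":-28,"dy":37,"dz":0,"claw":0},{"ax":0,"ay":0,"az":0,"dx":-28,"dy":37,"dz":0,"claw":0},{"ax":0,"ay":0,"az":0,"dx":-28,"dy":37,"dz":0,"claw":0},{"ax":0,"ay":0,"az":0,"dx":-28,"dy":37,"dz":0,"claw":0},{"ax":0,"ay":0,"az":0,"dx":-28,"dy":37,"dz":0,"claw":0},{"ax":0,"ay":0,"az":0,"dx":-28,"dy":37,"dz":0,"claw":0},{"ax":0,"ay":0,"az":0,"dx":-28,"dy":37,"dz":0,"claw":0},{"ax":0,"ay":0,"az":0,"dx":-28,"dy":37,"dz":0,"claw":0},{"ax":0,"ay":0,"az":0,"dx":-28,"dy":37,"dz":0,"claw":0},{"ax":0,"ay":0,"az":0,"dx":-28,"dy":37,"dz":0,"claw":0},{"ax":0,"ay":0,"az":0,"dx":-28,"dy":37,"dz":0,"claw":0},{"ax":0,"ay":0,"az":0,"dx":-28,"dy":37,"dz":0,"claw":0},{"ax":0,"ay":0,"az":0,"dx":-28,"dy":37,"dz":0,"claw":0},{"ax":0,"ay":0,"az":0,"dx":-28,"dy":37,"dz":0,"claw":0},{"ax":0,"ay":0,"az":0,"dx":-28,"dy":34,"dz":0,"claw":0}]}}

```text
time_s: 2.15
tcp_pos: [0.6631, 0.0674, 0.2362]
ee_rot: [[-0.997, -0.072, -0.001], [-0.072, 0.997, -0.0], [0.001, -0.0, -1.0]]
wrist_force: [1.6, -1.0, 0.4]
gripper_width: 0.009
gripper_force: 0.0
```

{"name": "play_rows", "arguments": {"steps": [{"ax":0,"ay":0,"az":0,"dx":0,"dy":0,"dz":-20,"claw":0},{"ax":0,"ay":0,"az":0,"dx":0,"dy":0,"dz":0,"claw":0},{"ax":0,"ay":0,"az":0,"dx":0,"dy":0,"dz":0,"claw":0}]}}

```text
time_s: 2.45
tcp_pos: [0.6622, 0.0652, 0.2564]
ee_rot: [[-0.997, -0.071, -0.0], [-0.071, 0.997, 0.0], [-0.0, 0.0, -1.0]]
wrist_force: [0.7, 0.0, -0.8]
gripper_width: 0.007
gripper_force: 0.0
```

```bash
python3 - <<'E'
from h import *
np.set_printoptions(precision=4,suppress=True)
c=capture("wrist"); s=sense(); P=pts(c); np.save("w_p.npy",P); np.save("w_f.npy",c["frame"]); cv2.imwrite("pics/w2.png",c["frame"])
print(s["tcp_pos"],s["ee_rot"],c["xyz"],s["time_s"],s["gripper_width"],s["wrist_force"])
np.savez("w_meta.npz",R=c["rotation"],t=c["xyz"],k=[c["fx"],c["fy"],c["cx"],c["cy"],c["k1"]])
E
```

```text
[0.6618 0.0648 0.256 ] [[-0.9975 -0.0702 -0.001 ]
 [-0.0702  0.9975  0.0003]
 [ 0.001   0.0003 -1.    ]] [0.594  0.0589 0.4057] 2.5 0.0055477271914151725 [ 0.3256  0.0184 -0.494 ]
```

View pics/w2.png

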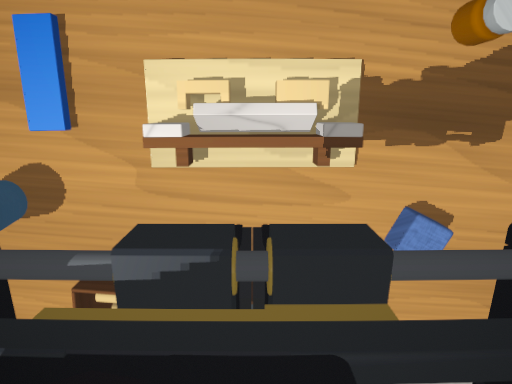

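The wrist view shows the board with corners (144,58), (362,58), (356,166), (150,166). The deep block is on the left at (203,93), i.e. -y, the tile leans at (255,110), and the panel is at row 140. Now the rectangles from its depth.

```bash
python3 - <<'E'
from h import *
np.set_printoptions(precision=1,suppress=True)
a=np.radians(4.1);R=np.array([[np.cos(a),-np.sin(a)],[np.sin(a),np.cos(a)]])
for nm in("w","top","side"):
    Q=np.load(nm+"_p.npy").copy(); 
    L=Q.copy(); L[...,:2]=(Q[...,:2]-[.618,.063])@R
    L*=1000; x,y,z=L[...,0],L[...,1],L[...,2]
    if nm=="w": m0=np.zeros(z.shape,bool); m0[40:190,100:400]=1
    else: m0=np.ones(z.shape,bool)
    m0&=(abs(y)<135)&(x>-100)&(x<55)
    def ext(m,n):
        m=m0&m; r=cv2.minAreaRect(L[m][:,:2].astype(np.float32))
        print(nm,n,m.sum(),"x",np.percentile(x[m],[0.5,2,98,99.5]),"y",np.percentile(y[m],[.5,2,98,99.5]),"z",np.median(z[m]),"ang",round(r[2],2))
    ext((z>8)&(z<17),"board"); ext((z>48)&(z<55)&(x>-3),"panel"); ext((abs(y)>77)&(z>54)&(z<62),"neigh")
    ext((x<-25)&(z>36)&(z<44)&(y>15),"blk+");ext((x<-25)&(z>36)&(z<44)&(y<-15),"blk-")
E
```

```text
w board 12769 x [-83.8 -82.8  39.4  40.8] y [-125.1 -122.4  119.5  122.2] z 13.243963012333271 ang 89.91
w panel 2412 x [ 0.6  1.3 12.2 12.3] y [-119.5 -115.7  113.9  117.7] z 53.223175865164535 ang 0.01
w neigh 1116 x [-13.6 -13.5  10.5  11.8] y [-117.4 -116.3  113.7  115.3] z 58.99010780059266 ang 0.21
w blk+ 1240 x [-58.2 -58.1 -31.2 -29.1] y [25.  25.8 79.9 80.7] z 41.140255846636975 ang 86.1
w blk- 879 x [-58.3 -58.2 -31.3 -29.2] y [-82.8 -82.4 -28.  -27.8] z 41.207067853954726 ang 1.11
top board 2222 x [-84.5 -83.5  38.6  39.9] y [-124.4 -121.7  121.3  123.9] z 11.173975572446814 ang 89.89
top panel 380 x [-0.4  0.3 12.1 12.3] y [-118.1 -115.   115.5  119.3] z 51.39033823996586 ang 89.86
top neigh 164 x [-14.  -13.8   5.2   8. ] y [-116.9 -115.6  114.7  115.6] z 56.94489757895177 ang 1.51
top blk+ 195 x [-58.7 -58.4 -32.7 -30.6] y [26.1 26.8 80.7 81.7] z 39.24882387673745 ang 84.57
top blk- 131 x [-58.4 -58.2 -30.6 -28.8] y [-81.8 -81.2 -27.6 -27. ] z 38.956255628073144 ang 0.48
side board 2099 x [-84.  -82.4  38.8  39.5] y [-124.7 -120.   124.6  126. ] z 12.393154058843447 ang 89.98
side panel 366 x [-2.  -0.  10.7 10.8] y [-115.9 -112.9  117.7  119.4] z 52.384663456555124 ang 89.81
side neigh 166 x [-13.5 -13.3   8.2  10.7] y [-118.4 -115.4  117.4  118.2] z 58.337856815794176 ang 88.97
side blk+ 207 x [-59.  -58.5 -30.9 -29.1] y [26.4 27.1 81.3 82.2] z 40.12502195340528 ang 87.0
side blk- 132 x [-58.8 -58.5 -36.  -35.1] y [-84.1 -83.5 -25.4 -25.1] z 40.0987297586024 ang 0.49
```

Origin refined to (0.6184, 0.0626), yaw 4.1°. The deep notch gap centre is at jig (-30,-54). Next I go behind the tile and down into the window.

{"name": "play_rows", "arguments": {"steps": [{"ax":0,"ay":0,"az":0,"dx":16,"dy":1,"dz":0,"claw":0},{"ax":0,"ay":0,"az":0,"dx":30,"dy":0,"dz":0,"claw":0},{"ax":0,"ay":0,"az":0,"dx":30,"dy":0,"dz":10,"claw":0},{"ax":0,"ay":0,"az":0,"dx":30,"dy":0,"dz":20,"claw":0},{"ax":0,"ay":0,"az":0,"dx":0,"dy":0,"dz":30,"claw":0},{"ax":0,"ay":0,"az":0,"dx":0,"dy":0,"dz":30,"claw":0},{"ax":0,"ay":0,"az":0,"dx":0,"dy":0,"dz":30,"claw":0},{"ax":0,"ay":0,"az":0,"dx":0,"dy":0,"dz":20,"claw":0},{"ax":0,"ay":0,"az":0,"dx":0,"dy":0,"dz":20,"claw":0},{"ax":0,"ay":0,"az":0,"dx":0,"dy":0,"dz":20,"claw":0},{"ax":0,"ay":0,"az":0,"dx":0,"dy":0,"dz":20,"claw":0},{"ax":0,"ay":0,"az":0,"dx":0,"dy":0,"dz":10,"claw":0},{"ax":0,"ay":0,"az":0,"dx":0,"dy":0,"dz":8,"claw":0},{"ax":0,"ay":0,"az":0,"dx":0,"dy":0,"dz":4,"claw":0},{"ax":0,"ay":0,"az":0,"dx":0,"dy":0,"dz":0,"claw":0},{"ax":0,"ay":0,"az":0,"dx":0,"dy":0,"dz":0,"claw":0}]}}

```text
time_s: 4.1
tcp_pos: [0.5572, 0.0589, 0.0352]
ee_rot: [[-0.997, -0.071, 0.001], [-0.071, 0.997, 0.0], [-0.001, 0.0, -1.0]]
wrist_force: [0.2, -0.1, -0.1]
gripper_width: 0.006
gripper_force: 0.0
```

{"name": "play_rows", "arguments": {"steps": [{"ax":0,"ay":0,"az":0,"dx":-3,"dy":0,"dz":0,"claw":0},{"ax":0,"ay":0,"az":0,"dx":-4,"dy":0,"dz":0,"claw":0},{"ax":0,"ay":0,"az":0,"dx":-4,"dy":0,"dz":0,"claw":0},{"ax":0,"ay":0,"az":0,"dx":-3,"dy":0,"dz":0,"claw":0},{"ax":0,"ay":0,"az":0,"dx":-2,"dy":0,"dz":0,"claw":0},{"ax":0,"ay":0,"az":0,"dx":-2,"dy":0,"dz":0,"claw":0},{"ax":0,"ay":0,"az":0,"dx":-2,"dy":0,"dz":0,"claw":0},{"ax":0,"ay":0,"az":0,"dx":-2,"dy":0,"dz":0,"claw":0},{"ax":0,"ay":0,"az":0,"dx":-2,"dy":0,"dz":0,"claw":0},{"ax":0,"ay":0,"az":0,"dx":-2,"dy":0,"dz":0,"claw":0},{"ax":0,"ay":0,"az":0,"dx":-1,"dy":0,"dz":0,"claw":0},{"ax":0,"ay":0,"az":0,"dx":-1,"dy":0,"dz":0,"claw":0},{"ax":0,"ay":0,"az":0,"dx":-1,"dy":0,"dz":0,"claw":0},{"ax":0,"ay":0,"az":0,"dx":-1,"dy":0,"dz":0,"claw":0},{"ax":0,"ay":0,"az":0,"dx":0,"dy":0,"dz":0,"claw":0}]}}

```text
time_s: 5.6
tcp_pos: [0.5868, 0.061, 0.0346]
ee_rot: [[-0.997, -0.071, 0.0], [-0.071, 0.997, 0.0], [-0.0, 0.0, -1.0]]
wrist_force: [-0.9, 1.0, -0.7]
gripper_width: 0.008
gripper_force: 0.0
```

{"name": "play_rows", "arguments": {"steps": [{"ax":0,"ay":0,"az":0,"dx":-1,"dy":0,"dz":0,"claw":0},{"ax":0,"ay":0,"az":0,"dx":-1,"dy":0,"dz":0,"claw":0},{"ax":0,"ay":0,"az":0,"dx":-1,"dy":0,"dz":0,"claw":0},{"ax":0,"ay":0,"az":0,"dx":-1,"dy":0,"dz":0,"claw":0},{"ax":0,"ay":0,"az":0,"dx":-1,"dy":0,"dz":0,"claw":0},{"ax":0,"ay":0,"az":0,"dx":-1,"dy":0,"dz":0,"claw":0},{"ax":0,"ay":0,"az":0,"dx":0,"dy":0,"dz":0,"claw":0}]}}

```text
time_s: 6.3
tcp_pos: [0.5928, 0.0614, 0.0345]
ee_rot: [[-0.997, -0.071, 0.0], [-0.071, 0.997, 0.0], [-0.0, 0.0, -1.0]]
wrist_force: [0.4, 0.6, -0.5]
gripper_width: 0.005
gripper_force: 0.0
```

{"name": "play_rows", "arguments": {"steps": [{"ax":0,"ay":0,"az":0,"dx":-1,"dy":0,"dz":0,"claw":0},{"ax":0,"ay":0,"az":0,"dx":-0.5,"dy":0,"dz":0,"claw":0},{"ax":0,"ay":0,"az":0,"dx":0,"dy":0,"dz":0,"claw":0}]}}

```text
time_s: 6.6
tcp_pos: [0.5936, 0.0613, 0.0344]
ee_rot: [[-0.997, -0.071, -0.001], [-0.071, 0.997, -0.0], [0.001, -0.0, -1.0]]
wrist_force: [-2.3, -0.7, 1.0]
gripper_width: 0.008
gripper_force: 0.9
```

{"name": "play_rows", "arguments": {"steps": [{"ax":0,"ay":0,"az":0,"dx":-0.5,"dy":0,"dz":0,"claw":0},{"ax":0,"ay":0,"az":0,"dx":-0.5,"dy":0,"dz":0,"claw":0},{"ax":0,"ay":0,"az":0,"dx":0,"dy":0,"dz":0,"claw":0},{"ax":0,"ay":0,"az":0,"dx":0,"dy":0,"dz":0,"claw":0}]}}

```text
time_s: 7.0
tcp_pos: [0.5937, 0.0613, 0.0344]
ee_rot: [[-0.997, -0.071, -0.003], [-0.071, 0.997, -0.001], [0.003, -0.0, -1.0]]
wrist_force: [-4.5, 0.6, 2.6]
gripper_width: 0.009
gripper_force: 2.6
```

```bash
python3 - <<'E'
from h import *
np.set_printoptions(precision=1,suppress=True)
s=sense();print(s["wrist_force"],s["tcp_pos"]*1000)
a=np.radians(4.1);R=np.array([[np.cos(a),-np.sin(a)],[np.sin(a),np.cos(a)]])
for nm in("top","side"):
    Q=pts(capture(nm)); L=Q.copy(); L[...,:2]=(Q[...,:2]-[.6184,.0626])@R
    L*=1000; x,y,z=L[...,0],L[...,1],L[...,2]
    for y0,y1 in((-65,-30),(30,65)):
        m=(y>y0)&(y<y1)&(x<-1)&(x>-40)&(z>54)&(z<62); print(nm,y0,m.sum(),np.percentile(x[m],[1,50,99]) if m.any() else "",np.median(z[m]))
        m=(abs(y)>77)&(abs(y)<117)&(x<-1)&(x>-40)&(z>54)&(z<62); print("  neigh",np.percentile(x[m],[1,50,99]),np.median(z[m]))
E
```

```text
[-4.5  0.6  2.6] [593.7  61.3  34.4]
top -65 0  nan
  neigh [-14.   -7.7  -2.7] 56.74931848580028
top 30 0  nan
  neigh [-14.   -7.7  -2.7] 56.74931848580028
side -65 0  nan
  neigh [-13.9  -7.4  -2.5] 58.26068932982148
side 30 23 [-14.4  -7.8  -1. ] 58.10332909730531
  neigh [-13.9  -7.4  -2.5] 58.26068932982148
  return _methods._mean(a, axis=axis, dtype=dtype,
  ret = ret.dtype.type(ret / rcount)
```

The tile is upright and its top is in line with the neighbours. I'll press to seat it.

{"name": "play_rows", "arguments": {"steps": [{"ax":0,"ay":0,"az":0,"dx":-0.7,"dy":0,"dz":0,"claw":0},{"ax":0,"ay":0,"az":0,"dx":-0.7,"dy":0,"dz":0,"claw":0},{"ax":0,"ay":0,"az":0,"dx":-0.6,"dy":0,"dz":0,"claw":0},{"ax":0,"ay":0,"az":0,"dx":0,"dy":0,"dz":0,"claw":0},{"ax":0,"ay":0,"az":0,"dx":0,"dy":0,"dz":0,"claw":0}]}}

```text
time_s: 7.6
tcp_pos: [0.5937, 0.0613, 0.0344]
ee_rot: [[-0.997, -0.071, -0.007], [-0.071, 0.998, -0.001], [0.007, -0.001, -1.0]]
wrist_force: [-10.1, 1.9, 7.2]
gripper_width: 0.004
gripper_force: 5.0
```

Seated at about 10 N. Back off, lift, and go over to the spacer for a wrist look.

{"name": "play_rows", "arguments": {"steps": [{"ax":0,"ay":0,"az":0,"dx":2,"dy":0,"dz":0,"claw":0},{"ax":0,"ay":0,"az":0,"dx":3,"dy":0,"dz":0,"claw":0},{"ax":0,"ay":0,"az":0,"dx":8,"dy":0,"dz":0,"claw":0},{"ax":0,"ay":0,"az":0,"dx":12,"dy":0,"dz":0,"claw":0},{"ax":0,"ay":0,"az":0,"dx":0,"dy":0,"dz":-20,"claw":0},{"ax":0,"ay":0,"az":0,"dx":0,"dy":0,"dz":-35,"claw":0},{"ax":0,"ay":0,"az":0,"dx":0,"dy":0,"dz":-35,"claw":0},{"ax":0,"ay":0,"az":0,"dx":0,"dy":0,"dz":-35,"claw":87},{"ax":0,"ay":0,"az":0,"dx":12,"dy":-32,"dz":-35,"claw":87},{"ax":0,"ay":0,"az":0,"dx":12,"dy":-45,"dz":0,"claw":87},{"ax":0,"ay":0,"az":0,"dx":12,"dy":-45,"dz":0,"claw":87},{"ax":0,"ay":0,"az":0,"dx":12,"dy":-45,"dz":0,"claw":87},{"ax":0,"ay":0,"az":0,"dx":12,"dy":-45,"dz":0,"claw":87},{"ax":0,"ay":0,"az":0,"dx":12,"dy":-45,"dz":0,"claw":87},{"ax":0,"ay":0,"az":0,"dx":12,"dy":-45,"dz":0,"claw":87},{"ax":0,"ay":0,"az":0,"dx":8,"dy":-42,"dz":0,"claw":87},{"ax":0,"ay":0,"az":6,"dx":0,"dy":0,"dz":0,"claw":87},{"ax":0,"ay":0,"az":6,"dx":0,"dy":0,"dz":0,"claw":87},{"ax":0,"ay":0,"az":5.5,"dx":0,"dy":0,"dz":0,"claw":87},{"ax":0,"ay":0,"az":0,"dx":0,"dy":0,"dz":0,"claw":87}]}}

```text
time_s: 9.6
tcp_pos: [0.505, -0.29, 0.1946]
ee_rot: [[-0.973, 0.232, 0.001], [0.232, 0.973, -0.0], [-0.001, -0.0, -1.0]]
wrist_force: [0.1, -0.4, 0.2]
gripper_width: 0.992
gripper_force: 0.0
```

```bash
python3 - <<'E'
from h import *
np.set_printoptions(precision=1,suppress=True)
c=capture("wrist");s=sense(); print(s["tcp_pos"]*1000,s["ee_rot"][:2,1]); cv2.imwrite("pics/w3.png",c["frame"])
Pw=pts(c)*1000
for nm,P in(("w",Pw),("top",np.load("top_p.npy")*1000),("side",np.load("side_p.npy")*1000)):
    for lo,hi in((50,66),(55,64),(56,63)):
        m=(abs(P[...,0]-441)<40)&(abs(P[...,1]+307)<40)&(P[...,2]>lo)&(P[...,2]<hi)
        if nm=="w": m[220:]=False
        if m.sum()>5:
            r=cv2.minAreaRect(P[m][:,:2].astype(np.float32)); print(nm,lo,m.sum(),np.array(r[0]),np.array(r[1]),r[2],np.median(P[m],axis=0))
E
```

```text
[ 505.  -289.9  194.6] [0.2 1. ]
w 50 1153 [ 441.8 -309.3] [32.1 26.2] 75.70500183105469 [ 441.4 -308.9   61.1]
w 55 1153 [ 441.8 -309.3] [32.1 26.2] 75.70500183105469 [ 441.4 -308.9   61.1]
w 56 1145 [ 441.8 -309.3] [32.1 26.2] 75.70500183105469 [ 441.4 -308.9   61.1]
top 50 133 [ 440.2 -307.2] [33.5 26. ] 76.63597106933594 [ 440.1 -305.4   58.7]
top 55 124 [ 440.2 -307.2] [33.5 26. ] 76.63597106933594 [ 440.  -306.4   58.8]
top 56 115 [ 440.2 -307.2] [33.5 26. ] 76.63597106933594 [ 439.9 -306.6   58.9]
side 50 82 [ 443.3 -306.9] [38.2 26.4] 75.60533142089844 [ 442.9 -302.2   60. ]
side 55 73 [ 443.3 -306.9] [38.2 26.4] 75.60533142089844 [ 443.  -304.5   60.2]
side 56 68 [ 443.3 -306.9] [38.2 26.4] 75.60533142089844 [ 442.9 -304.8   60.1]
```

View pics/w3.png

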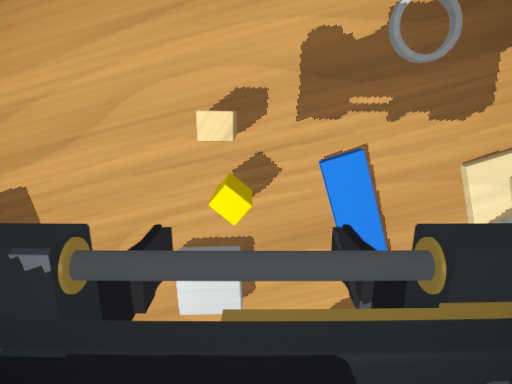

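The wrist picture shows the wood spacer top at (216,125) and the yellow look-alike at (231,198). Spacer at (441.8,-309), size 32.1 x 26.2, yaw 75.7°, top 61 mm, which agrees with the description. Now the pick.

{"name": "play_rows", "arguments": {"steps": [{"ax":0,"ay":0,"az":0.9,"dx":0,"dy":0,"dz":0,"claw":87},{"ax":0,"ay":0,"az":0,"dx":18.6,"dy":-11.7,"dz":0,"claw":87},{"ax":0,"ay":0,"az":0,"dx":19,"dy":-11,"dz":0,"claw":87},{"ax":0,"ay":0,"az":0,"dx":19,"dy":-11,"dz":10,"claw":87},{"ax":0,"ay":0,"az":0,"dx":0,"dy":0,"dz":30,"claw":87},{"ax":0,"ay":0,"az":0,"dx":0,"dy":0,"dz":30,"claw":87},{"ax":0,"ay":0,"az":0,"dx":0,"dy":0,"dz":30,"claw":87},{"ax":0,"ay":0,"az":0,"dx":0,"dy":0,"dz":25,"claw":87},{"ax":0,"ay":0,"az":0,"dx":0,"dy":0,"dz":15,"claw":87},{"ax":0,"ay":0,"az":0,"dx":0,"dy":0,"dz":4.6,"claw":87},{"ax":0,"ay":0,"az":0,"dx":0,"dy":0,"dz":0,"claw":87},{"ax":0,"ay":0,"az":0,"dx":0,"dy":0,"dz":0,"claw":45},{"ax":0,"ay":0,"az":0,"dx":0,"dy":0,"dz":0,"claw":38},{"ax":0,"ay":0,"az":0,"dx":0,"dy":0,"dz":0,"claw":30},{"ax":0,"ay":0,"az":0,"dx":0,"dy":0,"dz":0,"claw":20},{"ax":0,"ay":0,"az":0,"dx":0,"dy":0,"dz":0,"claw":20},{"ax":0,"ay":0,"az":0,"dx":0,"dy":0,"dz":0,"claw":20}]}}

```text
time_s: 11.35
tcp_pos: [0.4417, -0.3084, 0.0501]
ee_rot: [[-0.969, 0.247, 0.0], [0.247, 0.969, -0.0], [-0.0, -0.0, -1.0]]
wrist_force: [0.1, 0.3, 0.3]
gripper_width: 0.539
gripper_force: 0.0
```

{"name": "play_rows", "arguments": {"steps": [{"ax":0,"ay":0,"az":0,"dx":0,"dy":0,"dz":0,"claw":20},{"ax":0,"ay":0,"az":0,"dx":0,"dy":0,"dz":0,"claw":20},{"ax":0,"ay":0,"az":0,"dx":0,"dy":0,"dz":0,"claw":20},{"ax":0,"ay":0,"az":0,"dx":0,"dy":0,"dz":0,"claw":20},{"ax":0,"ay":0,"az":0,"dx":0,"dy":0,"dz":0,"claw":20},{"ax":0,"ay":0,"az":0,"dx":0,"dy":0,"dz":0,"claw":20}]}}

```text
time_s: 11.95
tcp_pos: [0.4417, -0.3084, 0.0499]
ee_rot: [[-0.969, 0.247, -0.0], [0.247, 0.969, 0.0], [0.0, 0.0, -1.0]]
wrist_force: [-0.4, -0.0, -0.5]
gripper_width: 0.362
gripper_force: 30.0
```

Gripped: 31.5 mm opening, 30 N. Lift, align with the jig, and carry it over the deep notch.

{"name": "play_rows", "arguments": {"steps": [{"ax":0,"ay":0,"az":0,"dx":0,"dy":0,"dz":-15,"claw":20},{"ax":0,"ay":0,"az":0,"dx":0,"dy":0,"dz":-30,"claw":20},{"ax":0,"ay":0,"az":0,"dx":0,"dy":0,"dz":-30,"claw":20},{"ax":0,"ay":0,"az":0,"dx":0,"dy":0,"dz":-25,"claw":20},{"ax":0,"ay":0,"az":-6,"dx":0,"dy":0,"dz":0,"claw":20},{"ax":0,"ay":0,"az":-6,"dx":0,"dy":0,"dz":0,"claw":20},{"ax":0,"ay":0,"az":-6.35,"dx":0,"dy":0,"dz":0,"claw":20},{"ax":0,"ay":0,"az":0,"dx":-9,"dy":15.4,"dz":0,"claw":20},{"ax":0,"ay":0,"az":0,"dx":-17,"dy":30,"dz":0,"claw":20},{"ax":0,"ay":0,"az":0,"dx":-17,"dy":30,"dz":0,"claw":20},{"ax":0,"ay":0,"az":0,"dx":-17,"dy":30,"dz":0,"claw":20},{"ax":0,"ay":0,"az":0,"dx":-17,"dy":30,"dz":0,"claw":20},{"ax":0,"ay":0,"az":0,"dx":-17,"dy":30,"dz":0,"claw":20},{"ax":0,"ay":0,"az":0,"dx":-17,"dy":30,"dz":0,"claw":20},{"ax":0,"ay":0,"az":0,"dx":-17,"dy":30,"dz":0,"claw":20},{"ax":0,"ay":0,"az":0,"dx":-17,"dy":30,"dz":0,"claw":20},{"ax":0,"ay":0,"az":0,"dx":-17,"dy":30,"dz":0,"claw":20},{"ax":0,"ay":0,"az":0,"dx":-10,"dy":18,"dz":0,"claw":20},{"ax":0,"ay":0,"az":0,"dx":0,"dy":0,"dz":0,"claw":20},{"ax":0,"ay":0,"az":0,"dx":0,"dy":0,"dz":0,"claw":20}]}}

```text
time_s: 13.95
tcp_pos: [0.5915, 0.0063, 0.1495]
ee_rot: [[-0.998, -0.071, -0.001], [-0.071, 0.998, -0.0], [0.001, -0.0, -1.0]]
wrist_force: [-0.6, -0.9, -0.5]
gripper_width: 0.362
gripper_force: 30.0
```

```bash
python3 - <<'E'
from h import *
s=sense();print(s["tcp_pos"]*1000,s["wrist_force"],s["gripper_width"],s["ee_rot"][:2,1])
t=capture("top")["frame"];w=capture("wrist")["frame"];d=capture("side")["frame"]
W=np.zeros((560,800,3),np.uint8)
W[:300,:400]=cv2.resize(w,(400,300)); a=cv2.resize(t[155:220,190:300],(440,260),interpolation=2);W[300:560,:440]=a
e=cv2.resize(d[130:255,205:300],(360,474),interpolation=2);W[:474,440:800]=e
cv2.imwrite("pics/c4.png",W)
E
```

```text
[591.47738964   6.27357877 149.52519967] [-0.6042156  -0.86775555 -0.51474505] 0.3620122781972594 [-0.07060637  0.99750425]
```

View pics/c4.png

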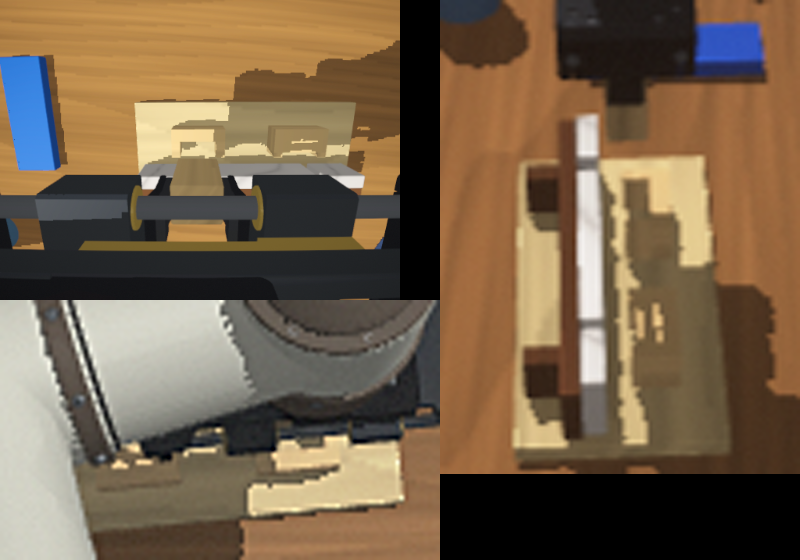

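The tile is in line with its neighbours (right crop, white row at x≈590), and the spacer hangs above the left block. I'll lower to just above the tile top, then slowly into the notch.

{"name": "play_rows", "arguments": {"steps": [{"ax":0,"ay":0,"az":0,"dx":0,"dy":0,"dz":15,"claw":20},{"ax":0,"ay":0,"az":0,"dx":0,"dy":0,"dz":15,"claw":20},{"ax":0,"ay":0,"az":0,"dx":0,"dy":0,"dz":6,"claw":20},{"ax":0,"ay":0,"az":0,"dx":0,"dy":0,"dz":4,"claw":20},{"ax":0,"ay":0,"az":0,"dx":0,"dy":0,"dz":4,"claw":20},{"ax":0,"ay":0,"az":0,"dx":0,"dy":0,"dz":4,"claw":20},{"ax":0,"ay":0,"az":0,"dx":0,"dy":0,"dz":4,"claw":20},{"ax":0,"ay":0,"az":0,"dx":0,"dy":0,"dz":3,"claw":20},{"ax":0,"ay":0,"az":0,"dx":0,"dy":0,"dz":2,"claw":20},{"ax":0,"ay":0,"az":0,"dx":0,"dy":0,"dz":2,"claw":20},{"ax":0,"ay":0,"az":0,"dx":0,"dy":0,"dz":2,"claw":20},{"ax":0,"ay":0,"az":0,"dx":0,"dy":0,"dz":2,"claw":20},{"ax":0,"ay":0,"az":0,"dx":0,"dy":0,"dz":0,"claw":20}]}}

```text
time_s: 15.4
tcp_pos: [0.5918, 0.0063, 0.0866]
ee_rot: [[-0.998, -0.07, -0.001], [-0.07, 0.998, -0.0], [0.001, -0.0, -1.0]]
wrist_force: [-0.5, 0.5, -0.6]
gripper_width: 0.365
gripper_force: 30.0
```

Underside at about 37 mm, below the block top (40), with no contact force, so it has entered the notch. Continue down.

{"name": "play_rows", "arguments": {"steps": [{"ax":0,"ay":0,"az":0,"dx":0,"dy":0,"dz":3,"claw":20},{"ax":0,"ay":0,"az":0,"dx":0,"dy":0,"dz":4,"claw":20},{"ax":0,"ay":0,"az":0,"dx":0,"dy":0,"dz":4,"claw":20},{"ax":0,"ay":0,"az":0,"dx":0,"dy":0,"dz":4,"claw":20},{"ax":0,"ay":0,"az":0,"dx":0,"dy":0,"dz":3,"claw":20},{"ax":0,"ay":0,"az":0,"dx":0,"dy":0,"dz":2,"claw":20},{"ax":0,"ay":0,"az":0,"dx":0,"dy":0,"dz":2,"claw":20},{"ax":0,"ay":0,"az":0,"dx":0,"dy":0,"dz":1,"claw":20},{"ax":0,"ay":0,"az":0,"dx":0,"dy":0,"dz":0,"claw":20}]}}

```text
time_s: 16.3
tcp_pos: [0.5919, 0.0063, 0.0639]
ee_rot: [[-0.998, -0.07, -0.0], [-0.07, 0.998, -0.0], [0.0, -0.0, -1.0]]
wrist_force: [0.4, 0.7, -0.9]
gripper_width: 0.366
gripper_force: 30.0
```

{"name": "play_rows", "arguments": {"steps": [{"ax":0,"ay":0,"az":0,"dx":0,"dy":0,"dz":1,"claw":20},{"ax":0,"ay":0,"az":0,"dx":0,"dy":0,"dz":1,"claw":20},{"ax":0,"ay":0,"az":0,"dx":0,"dy":0,"dz":0,"claw":20}]}}

```text
time_s: 16.6
tcp_pos: [0.592, 0.0063, 0.062]
ee_rot: [[-0.998, -0.07, 0.0], [-0.07, 0.998, 0.0], [-0.0, 0.0, -1.0]]
wrist_force: [-0.1, 0.3, -1.1]
gripper_width: 0.365
gripper_force: 30.0
```

{"name": "play_rows", "arguments": {"steps": [{"ax":0,"ay":0,"az":0,"dx":0,"dy":0,"dz":0.5,"claw":20},{"ax":0,"ay":0,"az":0,"dx":0,"dy":0,"dz":0.5,"claw":20},{"ax":0,"ay":0,"az":0,"dx":0,"dy":0,"dz":0,"claw":20}]}}

```text
time_s: 16.9
tcp_pos: [0.5921, 0.0064, 0.0618]
ee_rot: [[-0.998, -0.071, 0.001], [-0.071, 0.998, -0.0], [-0.001, -0.0, -1.0]]
wrist_force: [-1.5, 0.3, 4.2]
gripper_width: 0.363
gripper_force: 30.0
```

It's resting on the board (4 N). Release, lift, and view.

{"name": "play_rows", "arguments": {"steps": [{"ax":0,"ay":0,"az":0,"dx":0,"dy":0,"dz":-0.6,"claw":20},{"ax":0,"ay":0,"az":0,"dx":0,"dy":0,"dz":0,"claw":40},{"ax":0,"ay":0,"az":0,"dx":0,"dy":0,"dz":0,"claw":60},{"ax":0,"ay":0,"az":0,"dx":0,"dy":0,"dz":0,"claw":60},{"ax":0,"ay":0,"az":0,"dx":0,"dy":0,"dz":0,"claw":60},{"ax":0,"ay":0,"az":0,"dx":0,"dy":0,"dz":0,"claw":60},{"ax":0,"ay":0,"az":0,"dx":0,"dy":0,"dz":-10,"claw":60},{"ax":0,"ay":0,"az":0,"dx":0,"dy":0,"dz":-20,"claw":60},{"ax":0,"ay":0,"az":0,"dx":0,"dy":0,"dz":-30,"claw":60},{"ax":0,"ay":0,"az":0,"dx":10,"dy":20,"dz":-20,"claw":0},{"ax":0,"ay":0,"az":0,"dx":10,"dy":34,"dz":0,"claw":0},{"ax":0,"ay":0,"az":0,"dx":0,"dy":0,"dz":0,"claw":0},{"ax":0,"ay":0,"az":0,"dx":0,"dy":0,"dz":0,"claw":0}]}}

```text
time_s: 18.2
tcp_pos: [0.5682, 0.0593, 0.1424]
ee_rot: [[-0.997, -0.072, 0.001], [-0.072, 0.997, 0.0], [-0.001, 0.0, -1.0]]
wrist_force: [-0.2, -1.3, -0.4]
gripper_width: 0.408
gripper_force: 0.0
```

```bash
python3 - <<'E'
from h import *
np.set_printoptions(precision=1,suppress=True)
s=sense();print(s["tcp_pos"]*1000,s["wrist_force"],s["gripper_width"])
c=capture("side");d=c["frame"];cv2.imwrite("pics/c5.png",cv2.resize(d[130:255,205:300],(456,600),interpolation=2))
a=np.radians(4.1);R=np.array([[np.cos(a),-np.sin(a)],[np.sin(a),np.cos(a)]])
Q=pts(c);L=Q.copy();L[...,:2]=(Q[...,:2]-[.6184,.0626])@R;L*=1000;x,y,z=L[...,0],L[...,1],L[...,2]
m=(x>-50)&(x<-15)&(y>-80)&(y<-28)&(z>64)&(z<80);r=cv2.minAreaRect(L[m][:,:2].astype(np.float32));print("spacer",m.sum(),r,np.median(z[m]))
for y0,y1 in((-60,-20),(20,60)):
    m=(x>-22)&(x<-1)&(y>y0)&(y<y1)&(z>54)&(z<62)
    if m.any():print("tile",np.percentile(x[m],[1,50,99]),np.median(z[m]))
E
```

```text
[568.2  59.3 142.4] [-0.2 -1.3 -0.4] 0.40839040692727
spacer 84 ((-30.765933990478516, -47.663639068603516), (23.686094284057617, 23.323909759521484), 0.5412803888320923) 71.66750811328887
tile [-21.1  -9.2  -2.1] 58.363757093933266
tile [-14.6  -7.9  -1.1] 58.203048175586744
```

View pics/c5.png

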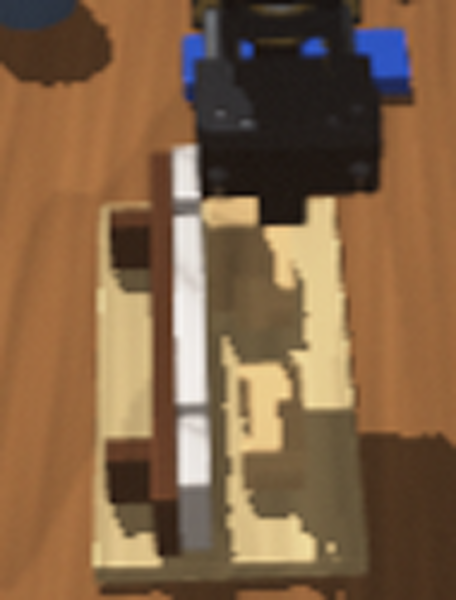

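The picture shows the tile flush in line with its neighbours (x≈190). The spacer top measures 71.7 mm (72 = fully down), square and at x -30.8. Now I wait for the fingers to close, go down into the window, and approach.

{"name": "play_rows", "arguments": {"steps": [{"ax":0,"ay":0,"az":0,"dx":0,"dy":0,"dz":0,"claw":0},{"ax":0,"ay":0,"az":0,"dx":0,"dy":0,"dz":0,"claw":0},{"ax":0,"ay":0,"az":0,"dx":0,"dy":0,"dz":0,"claw":0},{"ax":0,"ay":0,"az":0,"dx":0,"dy":0,"dz":10,"claw":0},{"ax":0,"ay":0,"az":0,"dx":0,"dy":0,"dz":15,"claw":0},{"ax":0,"ay":0,"az":0,"dx":0,"dy":0,"dz":20,"claw":0},{"ax":0,"ay":0,"az":0,"dx":0,"dy":0,"dz":20,"claw":0},{"ax":0,"ay":0,"az":0,"dx":0,"dy":0,"dz":20,"claw":0},{"ax":0,"ay":0,"az":0,"dx":0,"dy":0,"dz":14,"claw":0},{"ax":0,"ay":0,"az":0,"dx":0,"dy":0,"dz":10,"claw":0},{"ax":0,"ay":0,"az":0,"dx":0,"dy":0,"dz":0,"claw":0},{"ax":0,"ay":0,"az":0,"dx":-6,"dy":0,"dz":0,"claw":0},{"ax":0,"ay":0,"az":0,"dx":-6,"dy":0,"dz":0,"claw":0},{"ax":0,"ay":0,"az":0,"dx":-4,"dy":0,"dz":0,"claw":0},{"ax":0,"ay":0,"az":0,"dx":-3,"dy":0,"dz":0,"claw":0},{"ax":0,"ay":0,"az":0,"dx":-2,"dy":0,"dz":0,"claw":0},{"ax":0,"ay":0,"az":0,"dx":-1,"dy":0,"dz":0,"claw":0},{"ax":0,"ay":0,"az":0,"dx":0,"dy":0,"dz":0,"claw":0}]}}

```text
time_s: 20.05
tcp_pos: [0.5902, 0.0603, 0.0326]
ee_rot: [[-0.998, -0.07, -0.0], [-0.07, 0.998, 0.0], [0.0, 0.0, -1.0]]
wrist_force: [0.4, -0.4, 0.2]
gripper_width: 0.006
gripper_force: 0.0
```

{"name": "play_rows", "arguments": {"steps": [{"ax":0,"ay":0,"az":0,"dx":-1,"dy":0,"dz":0,"claw":0},{"ax":0,"ay":0,"az":0,"dx":-1,"dy":0,"dz":0,"claw":0},{"ax":0,"ay":0,"az":0,"dx":-1,"dy":0,"dz":0,"claw":0},{"ax":0,"ay":0,"az":0,"dx":-1,"dy":0,"dz":0,"claw":0},{"ax":0,"ay":0,"az":0,"dx":-1,"dy":0,"dz":0,"claw":0},{"ax":0,"ay":0,"az":0,"dx":-1,"dy":0,"dz":0,"claw":0},{"ax":0,"ay":0,"az":0,"dx":0,"dy":0,"dz":0,"claw":0},{"ax":0,"ay":0,"az":0,"dx":0,"dy":0,"dz":0,"claw":0}]}}

```text
time_s: 20.85
tcp_pos: [0.5937, 0.0603, 0.0322]
ee_rot: [[-0.998, -0.07, -0.005], [-0.07, 0.998, -0.001], [0.005, -0.001, -1.0]]
wrist_force: [-5.9, 1.3, 3.1]
gripper_width: 0.006
gripper_force: 3.0
```

{"name": "play_rows", "arguments": {"steps": [{"ax":0,"ay":0,"az":0,"dx":-1,"dy":0,"dz":0,"claw":0},{"ax":0,"ay":0,"az":0,"dx":-1,"dy":0,"dz":0,"claw":0},{"ax":0,"ay":0,"az":0,"dx":-0.7,"dy":0,"dz":0,"claw":0},{"ax":0,"ay":0,"az":0,"dx":0,"dy":0,"dz":0,"claw":0},{"ax":0,"ay":0,"az":0,"dx":0,"dy":0,"dz":0,"claw":0},{"ax":0,"ay":0,"az":0,"dx":0,"dy":0,"dz":0,"claw":0},{"ax":0,"ay":0,"az":0,"dx":0,"dy":0,"dz":0,"claw":0}]}}

```text
time_s: 21.55
tcp_pos: [0.5937, 0.0603, 0.032]
ee_rot: [[-0.998, -0.069, -0.011], [-0.069, 0.998, -0.002], [0.011, -0.001, -1.0]]
wrist_force: [-12.3, 2.8, 8.3]
gripper_width: 0.002
gripper_force: 6.1
```

```bash
python3 - <<'E'
from h import *
np.set_printoptions(precision=1,suppress=True)
c=capture("side");s=sense();print(s["tcp_pos"]*1000,s["wrist_force"],s["joint_velocities"])
a=np.radians(4.1);R=np.array([[np.cos(a),-np.sin(a)],[np.sin(a),np.cos(a)]])
Q=pts(c);L=Q.copy();L[...,:2]=(Q[...,:2]-[.6184,.0626])@R;L*=1000;x,y,z=L[...,0],L[...,1],L[...,2]
m=(x>-18)&(x<-1)&(y>20)&(y<63)&(z>54)&(z<62);print("tile",m.sum(),np.percentile(x[m],[1,50,99]),np.median(z[m]))
cv2.imwrite("pics/c6.png",cv2.resize(c["frame"][130:255,205:300],(456,600),interpolation=2))
E
```

```text
[593.7  60.2  32.1] [-12.9   2.4   9.3] [ 0.  -0.   0.1 -0.   0.  -0.1]
tile 19 [-14.4  -7.6  -1. ] 57.340039022336306
```

View pics/c6.png

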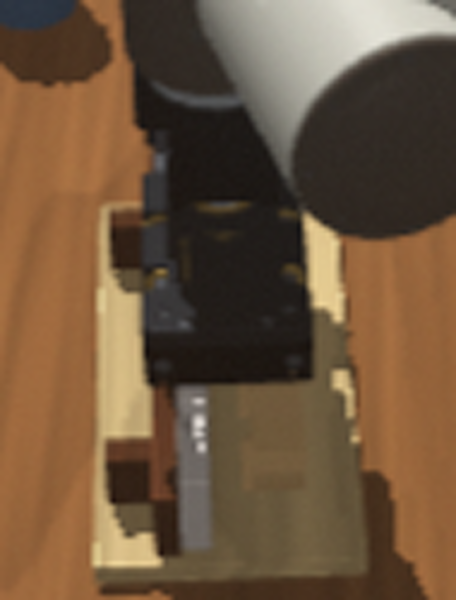

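The visible end of the tile is still flush with its neighbour (x≈195), and the fingers press steadily at about 12.5 N. Handing in.

```bash
python3 -c "
from station import *
print(finish_job())"
```

```text
the job is handed in; nothing more can be done
None
```

I handed the job in with the tile upright and flush, the spacer fully down in the deep notch and released, and the fingers pressing on the tile's back at about 12.5 N; it took about 22 s of the 72 s.

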